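Start the quick-thread star knob that locks a dish carrier on a laboratory shaker

TASK

Push the turquoise dish carrier fully home along its rails, so that its tongue goes under the flange of the blue star knob and meets the pedestal. Then, leaving the knob on its stud, hold it down lightly and turn it backwards (anticlockwise from above) until the thread clicks and the knob drops, and turn it forwards (clockwise) until it is snug, never pressing or wrenching it hard. Do not disturb the spare dish and the amber vial that also stand on the shaker; let go of everything at the end.

Things in the scene. Friction and masses are not known exactly. Their poses are not given: they have to be found in the camera images.
- seat (a point): Centre of the top of the steel pedestal (56 mm across, 10 mm above the platform) on the shaker; the knob's vertical axis goes through it, its flange lands on it. Axes are the shaker's: z up, +y the way the carrier slides home. Carrier fully home: tab point 134 mm before this point along y. The shaker is fixed, turned up to 0.35 rad.
- platform (a point): Centre of the top of the shaker's flat grey platform, 260 (x) by 320 mm (y), 70 mm above the table, axes as seat; the seat is 85 mm to +y of it. Two guide rails along y, 7 mm high, 82 mm apart inside, from y -147 to +27 mm. Between the rails, on the -y side of the carrier, the platform is empty.
- carrier_tab (a point): Middle of the outer (-y) face of the upright push tab of the loose turquoise dish carrier (0.25 to 0.5 kg), 16 mm above the platform. The tab is 50 mm wide (x), 6 mm thick, 32 mm tall from the platform. Push this face to +y: it slides with 2 to 5 N, has 3 mm of play to each rail, and starts 20 to 55 mm short of home.
- carrier_tongue (a point): Middle of the end of the carrier's tongue, 40 mm wide, 4 mm thick, top 9 mm above the platform; 106 mm to +y of the tab face. Fully home it meets the pedestal, 28 mm from the seat point, under the knob's flange. Between tab and tongue: a 76 mm square base with a red 60 mm dish, 22 mm tall in all.
- knob_grip (a point): On the axis of the blue star knob (90 g, loose on its stud), mid-grip, 42 mm above its underside. From the underside: flange 72 mm wide, skirt 52 mm wide up to 24 mm, then a six-lobed star from 24 to 54 mm (top), 42 mm over lobe tips. Grip the star from above, fingertips above the skirt, closing along the knob's x axis or 60 or 120 degrees from it (flats 38 mm apart).
- knob_base (a point): Centre of the knob's underside; starts 9 mm above the seat, lugs on top of a hidden three-start thread. Back (anticlockwise) 0.15 to 1.2 rad under 2 to 8 N of push, the lugs find gaps (0.28 rad of play): the knob then drops 9 mm on to the seat when pushed: the click. A hard stop follows. Forwards before the click it only jams on a hard stop.
- stud (a joint): Height of the sprung stud, m; 0 at rest; 1 mm per 5 N: negative when pressed by the knob (over 23 N, -4.6 mm, damages it), positive when the tightened knob draws it up. After the click, forwards (clockwise): free for 0.3 to 0.8 rad, then drawn up 2.5 to 3.5 mm per rad to a hard stop 1 rad or so on. Snug: 1.5 mm or more, 0.15 to 0.3 N m; it stays when released.
- thread (a joint): Twist of the stud in its elastic mount, rad, anticlockwise from above positive: 0.1 rad per N m; more than 1 N m (0.1 rad) either way damages it. It springs back.
- spare_dish_mid (a point): Bystander: closed dish, buff, 55 mm across, 14 mm tall, loose on the shaker's platform beside the rails; the point is its centre, half-way up.
- vial_mid (a point): Bystander: amber vial with a white cap, 24 mm across, 50 mm tall, loose on the shaker's platform beside the knob; the point is its centre, half-way up.
Things that resemble listed ones, but are neither listed nor needed, are in the scene too. Of the things like the part that bears knob_grip, leave any that is green or pink; of the rest the smaller one is meant.

How it is judged:
By the outcome, as a careful person would: the job done as asked, in the order asked, and still so for the second after the job is handed in, with the robot touching nothing.
It also fails if it takes over 61 s, if anything falls off the work surface, if the arm or the gripper's body presses on something with over 40 N, if the wrist force passes 120 N, or if a joint passes its speed limit or range.

ROBOT

A 7-joint arm with a two-finger parallel gripper is mounted at the origin on the work surface. World frame = base frame: x ahead of the robot, y to its left, z up, the work surface at z = 0. Lengths are in m, angles in rad, forces in N, time in s.
With the tool pointing down it reaches from about 0.425 to 0.875 m from the base axis. Payload 9.9 kg.
Tool frame: the origin (TCP) lies on the centre line of the jaws, within the pads' length; the fingertips stand 11 mm ahead of it and the grasp point (between the pads) lies 8 mm behind it; z points along the fingers, x is the direction in which the jaws open and shut, and the axes are right-handed (so a half turn about z gives the same grasp; the last joint's range is limited). The gripper opens to 85 mm and grips with 20 to 120 N. Pads are 22 mm wide; open, the fingers measure 114 mm over their backs; the gripper's body (76 mm by 85 mm) begins 54 mm behind the grasp point. The pads swing forward as they close: fully open they stand 13 mm farther back than shut.
Start: joints at [1.139, 0.576, 0.025, 1.437, -0.015, 1.129, -0.057], TCP at [0.23, -0.635, 0.242] pointing down, gripper open.
Joint ranges: [-2.76, 2.76], [-0.34, 2.15], [-1.52, 1.57], [0.19, 2.46], [-1.09, 4.23], [0.17, 1.99], [-2.82, 2.82]. Speed limits (rad/s): [2.22, 2.22, 3.01, 3.01, 3.14, 3.14, 3.14].

INTERFACE

Orientations are given as a unit quaternion [w, x, y, z].
In Python, from rig import sensors, get_image, env gives the robot as it stands.
- The arm moves only by the tool apply_moves, never from a script. Its argument "targets" is a list of rows, each a list of 6 numbers: the shift along the world's x, y, z in cm, then the turn, a rotation vector about the world's x, y, z in rad. A call has 1 to 10 rows; each row is the pose to reach, as a shift and turn from the pose commanded when the call began; what a row does not reach only later rows make up. A row lasts 1/8 s, in which the tool goes at most 62.5 mm and 10.7 degrees, less where a joint would pass 70% of its speed; a pose out of reach is approached as far as the arm can. A call with a gripper value outside its range is refused whole. "fingers" is the opening in per cent of the stroke, from 0 (shut) to 100 (fully open), set as the call begins (left out, the last holds). The fingers move at their own pace and stop on an object; "grip_force" is the grip in N (left out, the last holds). Time passes only in rows, so rows that repeat a pose let the fingers close. It gives the time, the measured TCP pose, the force and the opening at its end, in the units of the state.
- sensors.get_state(): the state, without advancing time (a new reading comes with each control period).
- get_image(name): name is "side" or "top"; returns a dict with "pixels" (420x560x3 uint8, red, green, blue), "vertical_fov" (degrees; the focal length in pixels is half the picture's height over the tangent of half this angle, whatever the lens; pixels are square), "cx", "cy" (the principal point, pixels), "view" (4x4, takes a point from world to camera coordinates). Camera axes: x right, y up, looking along -z (the intrinsics and any distortion apply to the point x, -y, -z); pixel columns grow to the right and rows downward; lengths in m; the calibration is good to about 2 mm. A picture is of the moment at which its call begins. There is no depth.
- env.hand_in(): hands the job in, once; it reports no verdict.
The state is a dict: "time_s": time; "qpos": joint angles; "joint_vel": joint speeds; "effort": joint torques, N m; "ee_pos": TCP position; "eef_rot": TCP orientation; "wrist_force": force on the tool from outside, world axes, zero at the start; "moment": the same for the moment, N m; "grip_width": opening from 0.0 (shut) to 1.0 (fully open).
Only numpy, scipy, OpenCV 4.12 (cv2) and the standard library are available. Lean on these libraries where they do the work, as an engineer would, in place of code of your own. Each camera call takes 0.05 s, during which the arm holds its last target. There are 200 camera calls.

## Working session

There is one attempt and no reset: what is moved stays moved. The work goes in short steps, Python scripts to look and compute and a tool call to move; the robot and the scene stay as the last step left them, time stands still between calls to the robot, and variables do not carry over. Pictures are saved under pics/ and viewed, about 8 in all and at most 12, crops included, and the job is handed in when it is done.

Besides the shell and the picture viewer there is one more tool, called after "Request:" by a JSON object that holds its "api" and its "payload", one argument or row to a line. apply_moves: Moves the arm, as the interface text tells. Its arguments: {"type":"object","properties":{"targets":{"type":"array","items":{"type":"array","items":{"type":"number"}}},"fingers":{"type":"number"},"grip_force":{"type":"number"}},"required":["targets"]}

```bash
ls; mkdir -p pics; python3 - <<'E'
from rig import sensors,get_image
import cv2,numpy as np
for n in("top","side"):
    d=get_image(n);cv2.imwrite(f"pics/{n}0.png",d["pixels"][:,:,::-1])
    print(n,{k:(np.round(v,4).tolist() if k=="view" else v) for k,v in d.items() if k!="pixels"})
print(sensors.get_state())
E
```

```text
pics
top {'vertical_fov': 49.37031600894275, 'cx': 281.8572671090639, 'cy': 205.95629000987273, 'view': [[-0.0243, -0.9995, -0.0217, 0.1411], [0.9944, -0.0264, 0.102, -0.5192], [-0.1025, -0.0191, 0.9945, -1.0312], [0.0, 0.0, 0.0, 1.0]]}
side {'vertical_fov': 57.758442044895126, 'cx': 279.6613682422384, 'cy': 202.9337883044181, 'view': [[-0.9977, -0.0671, -0.0128, 0.5044], [0.0208, -0.4756, 0.8794, -0.0405], [-0.0651, 0.8771, 0.4759, -0.8373], [0.0, 0.0, 0.0, 1.0]]}
{'time_s': 0.1, 'qpos': array([ 1.13922815,  0.5764297 ,  0.02482383,  1.4378511 , -0.01501364,
        1.12899326, -0.0564983 ]), 'joint_vel': array([-1.07514192e-03, -1.95347008e-03, -8.75177925e-05, -4.25453664e-03,
        3.07042349e-04,  4.91628228e-04, -1.02251265e-03]), 'effort': array([ 6.25968954e-03, -7.67304897e+01,  2.25787483e+00, -2.86609286e+01,
        1.58575882e-02,  8.46461771e-03, -7.61260878e-06]), 'ee_pos': array([ 0.22992701, -0.63420544,  0.2415311 ]), 'eef_rot': array([-4.08682396e-04,  8.18793184e-01, -5.74088113e-01, -6.27393336e-04]), 'wrist_force': array([0.06366034, 0.19059475, 0.67155903]), 'moment': array([ 0.02749969, -0.02966242,  0.00469438]), 'grip_width': 1.0015461918102186}
```

View pics/top0.png

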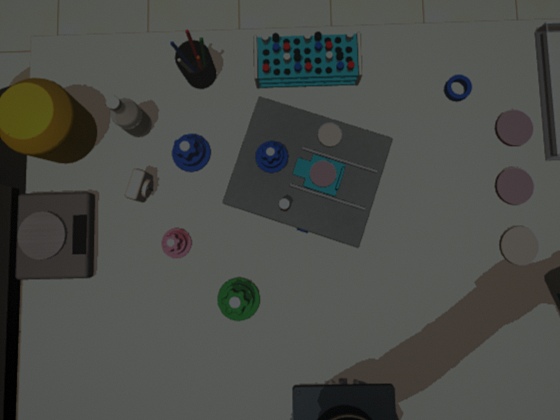

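View pics/side0.png

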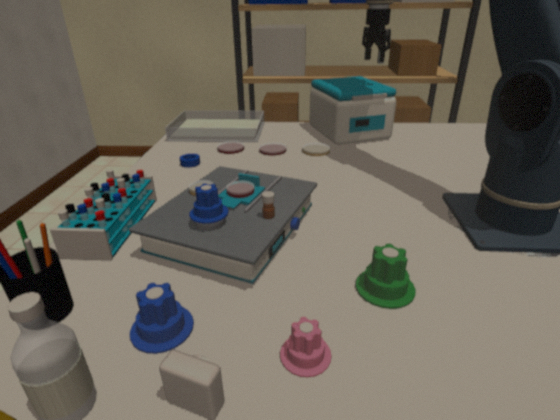

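Top view: the knob candidates are blue on the shaker (271,156), a larger blue on the table (191,152), pink (176,242) and green (238,298). The smaller blue one, on the shaker, is the one meant. The carrier is at (322,174), the spare dish at (330,134) and the vial at (285,204). Next is a close crop to check this and measure.

```bash
python3 - <<'E'
import cv2,numpy as np
a=cv2.imread("pics/top0.png")[90:250,215:400]
a=np.clip(255*(a/255.)**.6,0,255).astype(np.uint8)
cv2.imwrite("pics/c1.png",cv2.resize(a,None,fx=4,fy=4,interpolation=cv2.INTER_CUBIC)[:600])
a=cv2.imread("pics/side0.png")[160:275,140:325]
cv2.imwrite("pics/c2.png",cv2.resize(a,None,fx=4,fy=4,interpolation=cv2.INTER_CUBIC))
E
```

```text
(no output)
```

View pics/c1.png

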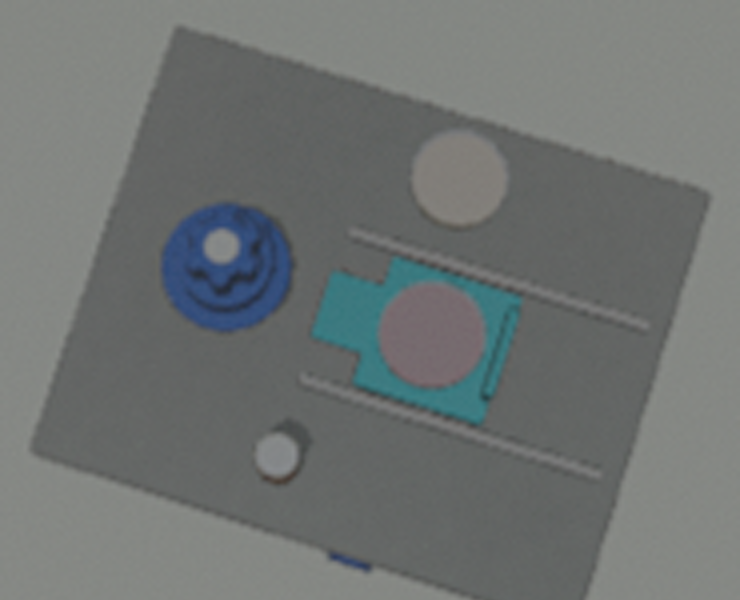

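View pics/c2.png

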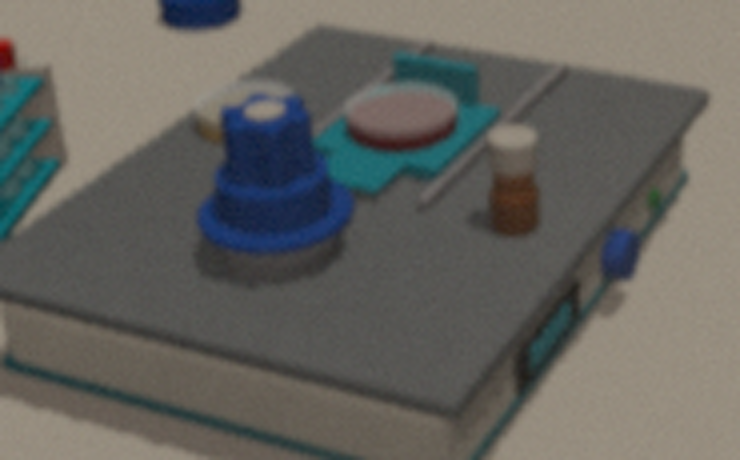

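Crop c1 shows the platform corners at (177,26), (711,192) and (32,453). The knob flange centre is at (227,267), its cap at (221,246), the dish at (432,334) and the tab at about (504,354). Crop c2 confirms the small blue knob is on its pedestal, with the vial at (514,180) beside it. I'll fit the shaker pose from both views.

```bash
cat > h.py <<'E'
import numpy as np
from scipy.optimize import least_squares
V={'top':(49.37031600894275,281.8572671090639,205.95629000987273,np.array([[-0.0243,-0.9995,-0.0217,0.1411],[0.9944,-0.0264,0.102,-0.5192],[-0.1025,-0.0191,0.9945,-1.0312]])),
'side':(57.758442044895126,279.6613682422384,202.9337883044181,np.array([[-0.9977,-0.0671,-0.0128,0.5044],[0.0208,-0.4756,0.8794,-0.0405],[-0.0651,0.8771,0.4759,-0.8373]]))}
OFF={'top':(215,90),'side':(140,160)}
def proj(n,p,k=0):
    f,cx,cy,M=V[n]; f=210/np.tan(np.radians(f/2)); c=M@np.r_[p,1]
    x,y=c[0]/-c[2],-c[1]/-c[2]; s=1+k*(x*x+y*y)
    return np.array([cx+f*x*s,cy+f*y*s])
def px(n,c): return np.array(c)/4+np.array(OFF[n])
def sh(P,l): # shaker local (from platform centre top) -> world
    c,s=np.cos(P[2]),np.sin(P[2]); return np.array([P[0]+c*l[0]-s*l[1],P[1]+s*l[0]+c*l[1],.07+l[2]])
def loc(P,w):
    c,s=np.cos(P[2]),np.sin(P[2]); d=np.array(w[:2])-P[:2]; return np.array([c*d[0]+s*d[1],-s*d[0]+c*d[1]])
def onz(n,uv,z,k=0):
    return least_squares(lambda q:proj(n,[q[0],q[1],z],k)-uv,[.5,0.]).x
E
python3 - <<'E'
from h import *
T=[((.13,.16,0),(177,26)),((.13,-.16,0),(711,192)),((-.13,.16,0),(32,453)),((-.13,-.16,0),(576,616)),
((.043,.027,.007),(350,232)),((.043,-.147,.007),(648,326)),((-.043,.027,.007),(303,377)),((-.043,-.147,.007),(600,474)),((0,.085,.073),(221,246))]
S=[((.13,.16,0),(0,290)),((-.13,.16,0),(450,412)),((-.13,-.16,0),(708,95)),((.13,-.16,0),(325,27)),((0,.085,.073),(266,110))]
for use in ('T','S','TS'):
  for fk in (0,1):
    def r(q):
        o=[]
        if 'T' in use:o+=[proj('top',sh(q,l),fk*q[3])-px('top',c) for l,c in T]
        if 'S' in use:o+=[proj('side',sh(q,l),fk*q[4])-px('side',c) for l,c in S]
        return np.concatenate(o)
    s=least_squares(r,[.45,0,-.3,0,0]); print(use,fk,s.x.round(4),'rms',np.sqrt(np.mean(s.fun**2)).round(2))
    print(s.fun.round(1).tolist())
P=s.x
for nm,c,z in [('cap',(221,246),.143),('flange',(227,267),.094),('dish',(432,334),.092),('tabA',(519,308),.102),('tabB',(489,400),.102),('tongueA',(330,271),.079),('tongueB',(312,336),.079),('spare',(459,178),.084),('vial',(277,455),.12)]:
    w=onz('top',px('top',c),z,P[3]); print(nm,w.round(4),loc(P,w).round(4))
for nm,c,z in [('cap',(266,110),.143),('vialcap',(514,135),.12)]:
    w=onz('side',px('side',c),z,P[4]); print(nm,w.round(4),loc(P,w).round(4))
print('seat',sh(P,(0,.085,.01)))
E
```

```text
T 0 [ 0.5978  0.0666 -0.3374  0.      0.    ] rms 1.0
[-0.9, -1.0, 0.6, -1.0, -1.0, -0.1, 0.5, 3.4, -0.2, -0.3, 0.1, -0.4, -0.2, -0.3, 0.9, -0.7, 0.1, 0.0]
T 1 [ 0.5984  0.0658 -0.3369 -0.1928  0.    ] rms 0.81
[-0.3, 0.1, -0.9, -0.2, -0.4, -0.3, 0.3, 2.8, 0.1, -0.3, -0.4, -0.4, 0.2, -0.6, 0.7, -1.0, 0.6, -0.1]
S 0 [ 0.5912  0.0709 -0.3508  0.      0.    ] rms 3.89
[-10.0, -4.0, 3.7, -0.6, 3.6, -1.2, 0.7, -1.2, 2.1, 0.6]
S 1 [ 0.5967  0.0775 -0.3445  0.0167 -0.5237] rms 1.71
[-0.7, -4.3, 1.0, 0.7, 0.7, -0.1, -1.4, 0.6, -0.0, 2.5]
TS 0 [ 0.5955  0.067  -0.3391  0.      0.    ] rms 2.68
[-0.9, -0.1, 0.5, 0.2, -1.2, 0.8, 0.2, 4.6, -0.3, 0.7, 0.0, 0.7, -0.3, 0.7, 0.7, 0.5, 0.0, 1.0, -11.2, -4.6, 2.8, -2.4, 1.1, -2.4, -1.7, -1.7, 0.6, -0.4]
TS 1 [ 0.598   0.0679 -0.3398 -0.103  -0.4629] rms 1.68
[-1.1, -0.5, -0.8, -0.3, -1.5, -0.3, -0.6, 3.3, -0.7, -0.2, -0.9, -0.2, -0.8, -0.4, -0.1, -0.6, -0.4, -0.1, -1.1, -6.3, 1.5, -2.9, -0.2, -2.1, -1.7, -0.9, 0.5, 0.1]
cap [0.6261 0.1472] [0.0001 0.0841]
flange [0.6253 0.1462] [-0.0004  0.0829]
dish [0.5852 0.0347] [-0.001  -0.0356]
tabA [ 0.5965 -0.0124] [ 0.0253 -0.0761]
tabB [0.5465 0.0059] [-0.0279 -0.0756]
tongueA [0.6246 0.0893] [0.0179 0.0291]
tongueB [0.5881 0.1004] [-0.0202  0.0274]
spare [0.6745 0.0159] [ 0.0894 -0.0235]
vial [0.5177 0.1209] [-0.0934  0.0233]
cap [0.6274 0.1476] [0.0011 0.0849]
vialcap [0.5165 0.1235] [-0.0954  0.0253]
seat [0.62633142 0.14801241 0.08      ]
```

```bash
python3 - <<'E'
import cv2,numpy as np
def g(a,c=0.45):
    a=a.astype(float)/a.max(); return (255*a**c).astype(np.uint8)
t=cv2.imread("pics/top0.png")[137:177,252:292]; s=cv2.imread("pics/side0.png")[178:228,182:232]
cv2.imwrite("pics/c3.png",np.hstack([cv2.resize(g(t),(400,400),interpolation=cv2.INTER_CUBIC),cv2.resize(g(s),(400,400),interpolation=cv2.INTER_CUBIC)]))
E
```

```text
(no output)
```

View pics/c3.png

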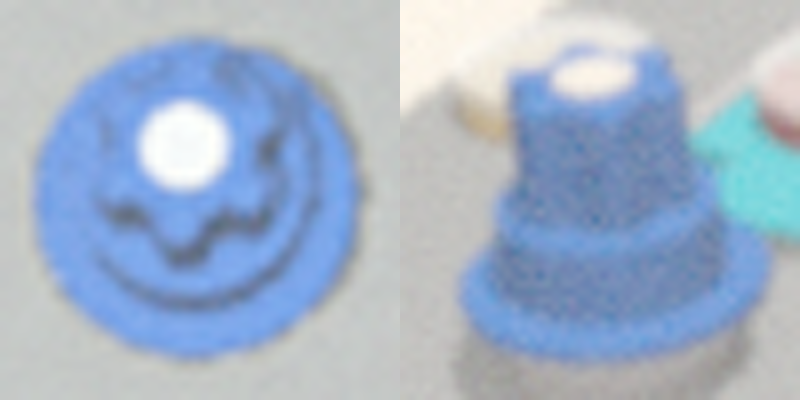

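```bash
python3 - <<'E'
from h import *
import cv2
k={'top':-.15,'side':-.46}
C=np.array([.6262,.1472])
im={n:cv2.imread(f"pics/{n}0.png") for n in k}
def outl(n,a,z,c):
    th=np.linspace(0,2*np.pi,241)[:-1]; r=[]
    for t in th:
        p=(t-a+np.pi/6)%(np.pi/3)-np.pi/6
        r.append(15*np.cos(p)+np.sqrt(max(6**2-(15*np.sin(p))**2,0)))
    r=np.array(r)/1000
    return np.array([proj(n,[c[0]+R*np.cos(t),c[1]+R*np.sin(t),z],k[n]) for R,t in zip(r,th)])
A=np.radians(np.arange(-30,30,2))
# darkness between top outline and bottom outline (side walls) vs. inside top, both views
for n in k:
    g=cv2.GaussianBlur(im[n][:,:,0].astype(np.float32),(0,0),.6)
    z=.143; w=onz(n,px(n,(221,246) if n=='top' else (266,110)),z,k[n]); print(n,w)
    gx=cv2.Sobel(g,cv2.CV_32F,1,0);gy=cv2.Sobel(g,cv2.CV_32F,0,1)
    sc=[]
    for a in A:
        o=outl(n,a,z,w).astype(np.float32); t=np.roll(o,-1,0)-np.roll(o,1,0); nn=np.c_[t[:,1],-t[:,0]]; nn/=np.linalg.norm(nn,axis=1)[:,None]
        s=lambda q:cv2.remap(q,o[:,:1].copy(),o[:,1:].copy(),cv2.INTER_LINEAR)[:,0]
        sc.append(abs((s(gx)*nn[:,0]+s(gy)*nn[:,1]).mean()))
    print(n,dict(zip(np.degrees(A).round().astype(int).tolist(),np.round(sc,1).tolist())))
    b=a0=A[int(np.argmax(sc))]
    x0,y0=(252,137) if n=='top' else (182,178); S=10 if n=='top' else 8
    v=cv2.resize(im[n][y0:y0+400//S,x0:x0+400//S],(400,400),interpolation=cv2.INTER_CUBIC); v=(255*(v/v.max())**.5).astype(np.uint8)
    for z_ in (z,z-.03):
        o=outl(n,b,z_,w); cv2.polylines(v,[((o-[x0,y0]+.5)*S).astype(int)],True,(0,255,255) if z_==z else (0,0,255),1)
    cv2.imwrite(f"pics/o_{n}.png",v)
cv2.imwrite("pics/c4.png",np.hstack([cv2.imread("pics/o_top.png"),cv2.imread("pics/o_side.png")]))
E
```

```text
top [0.62620649 0.14719517]
top {-30: 18.799999237060547, -28: 14.199999809265137, -26: 8.5, -24: 1.7999999523162842, -22: 5.0, -20: 12.399999618530273, -18: 19.700000762939453, -16: 26.299999237060547, -14: 32.400001525878906, -12: 37.599998474121094, -10: 41.599998474121094, -8: 44.20000076293945, -6: 44.79999923706055, -4: 43.599998474121094, -2: 40.400001525878906, 0: 35.900001525878906, 2: 30.200000762939453, 4: 23.299999237060547, 6: 16.200000762939453, 8: 8.600000381469727, 10: 1.0, 12: 5.5, 14: 11.600000381469727, 16: 16.899999618530273, 18: 20.799999237060547, 20: 23.899999618530273, 22: 25.700000762939453, 24: 25.700000762939453, 26: 25.0, 28: 22.5}
side [0.6273496  0.14759303]
side {-30: 24.200000762939453, -28: 25.799999237060547, -26: 27.700000762939453, -24: 29.5, -22: 31.200000762939453, -20: 32.900001525878906, -18: 34.400001525878906, -16: 35.70000076293945, -14: 36.79999923706055, -12: 37.599998474121094, -10: 38.099998474121094, -8: 38.29999923706055, -6: 38.099998474121094, -4: 37.5, -2: 36.5, 0: 35.400001525878906, 2: 33.70000076293945, 4: 31.899999618530273, 6: 30.0, 8: 28.0, 10: 26.0, 12: 24.200000762939453, 14: 22.399999618530273, 16: 21.0, 18: 20.100000381469727, 20: 19.600000381469727, 22: 19.799999237060547, 24: 20.600000381469727, 26: 21.399999618530273, 28: 22.700000762939453}
```

View pics/c4.png

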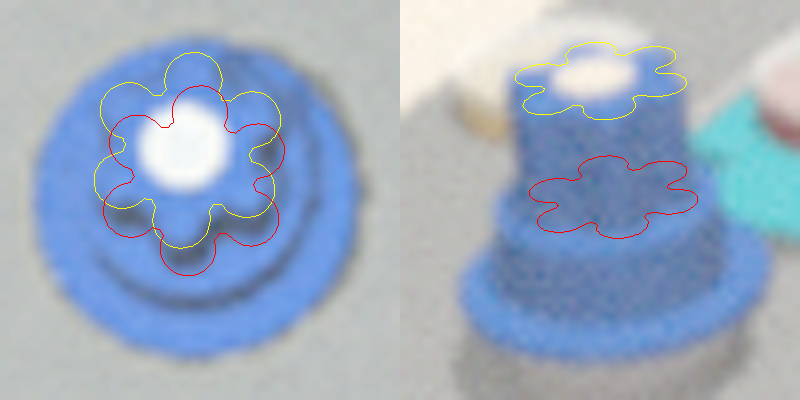

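Both views give lobes at about -7° (mod 60), so the closing directions are 23°, 83° or -37°. The knob axis is near (0.626, 0.147). First I shut the gripper and go behind the tab.

Request:
{"api": "apply_moves", "payload": {
  "targets": [
    [3, 5, 0, 0, 0, 0.08],
    [8.5, 15, 0, 0, 0, 0.22],
    [13.5, 24.5, 0, 0, 0, 0.36],
    [16.5, 30, 0, 0, 0, 0.45],
    [20, 36, 0, 0, 0, 0.54],
    [23, 42, 0, 0, 0, 0.63],
    [26, 47.5, 0, 0, 0, 0.72],
    [29, 53, 0, 0, 0, 0.8],
    [32, 58, 0, 0, 0, 0.885],
    [33.2, 59.9, 0, 0, 0, 0.885]
  ],
  "fingers": 0,
  "grip_force": 20
}}

```text
time_s: 1.35
ee_pos: [0.5307, -0.0896, 0.2422]
eef_rot: [0.0, 0.986, -0.168, -0.0]
wrist_force: [1.6, 0.2, -0.8]
grip_width: -0.007
```

Request:
{"api": "apply_moves", "payload": {
  "targets": [
    [3.1, 5.4, 0, 0, 0, 0],
    [3.1, 5.4, -4, 0, 0, 0],
    [3.1, 5.4, -9, 0, 0, 0],
    [3.1, 5.4, -12, 0, 0, 0],
    [3.1, 5.4, -14, 0, 0, 0],
    [3.1, 5.4, -14.2, 0, 0, 0],
    [3.1, 5.4, -14.2, 0, 0, 0]
  ]
}}

```text
time_s: 2.22
ee_pos: [0.5614, -0.0372, 0.1008]
eef_rot: [-0.0, 0.986, -0.168, 0.0]
wrist_force: [-0.7, -0.2, 0.2]
grip_width: -0.003
```

```bash
python3 - <<'E'
from rig import sensors,get_image
import cv2,numpy as np
o=[]
for n,(x,y,w,h) in {"top":(245,130,130,100),"side":(170,150,130,100)}.items():
    a=get_image(n)["pixels"][y:y+h,x:x+w,::-1]; a=(255*(a/255.)**.6).astype(np.uint8); o.append(cv2.resize(a,(390,300),interpolation=cv2.INTER_CUBIC))
cv2.imwrite("pics/p1.png",np.hstack(o)); s=sensors.get_state(); print(s['ee_pos'],s['wrist_force'],s['qpos'].round(2))
E
```

```text
[ 0.56174223 -0.03723163  0.10125858] [-0.61814613  0.85701397  0.80454   ] [ 0.17  0.58 -0.29  1.9   0.25  0.69 -0.6 ]
```

View pics/p1.png

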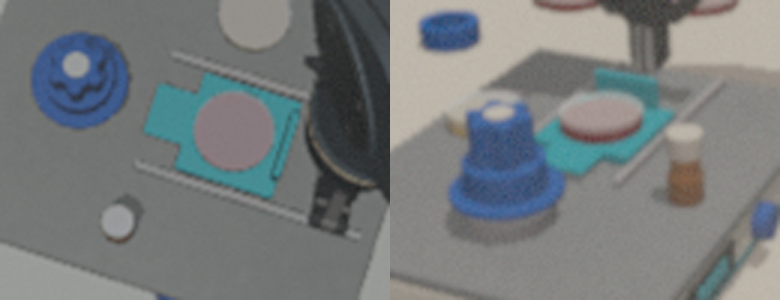

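Side view: the shut fingers are at (650,60), behind and centred on the tab (627,90). I lower them and push.

Request:
{"api": "apply_moves", "payload": {
  "targets": [
    [0, 0, -1.1, 0, 0, 0],
    [0.33, 0.94, -1.1, 0, 0, 0],
    [0.6, 1.7, -1.1, 0, 0, 0],
    [0.73, 2.07, -1.1, 0, 0, 0],
    [0.86, 2.45, -1.1, 0, 0, 0],
    [1.0, 2.83, -1.1, 0, 0, 0],
    [1.13, 3.21, -1.1, 0, 0, 0],
    [1.26, 3.58, -1.1, 0, 0, 0],
    [1.36, 3.87, -1.1, 0, 0, 0],
    [1.43, 4.05, -1.1, 0, 0, 0]
  ]
}}

```text
time_s: 3.58
ee_pos: [0.5755, 0.0035, 0.0893]
eef_rot: [0.0, 0.986, -0.168, -0.0]
wrist_force: [-1.7, -2.7, 3.2]
grip_width: 0.001
```

Request:
{"api": "apply_moves", "payload": {
  "targets": [
    [0.05, 0.15, 0, 0, 0, 0],
    [0.1, 0.28, 0, 0, 0, 0],
    [0.13, 0.38, 0, 0, 0, 0],
    [0.17, 0.47, 0, 0, 0, 0],
    [0.17, 0.47, 0, 0, 0, 0]
  ]
}}

```text
time_s: 4.2
ee_pos: [0.5772, 0.0082, 0.0893]
eef_rot: [-0.0, 0.986, -0.168, -0.0]
wrist_force: [-0.7, -2.6, 1.7]
grip_width: -0.003
```

Request:
{"api": "apply_moves", "payload": {
  "targets": [
    [0.03, 0.09, 0, 0, 0, 0],
    [0.07, 0.19, 0, 0, 0, 0],
    [0.07, 0.19, 0, 0, 0, 0]
  ]
}}

```text
time_s: 4.58
ee_pos: [0.5779, 0.0102, 0.0893]
eef_rot: [-0.0, 0.986, -0.168, 0.0]
wrist_force: [-0.7, -2.3, 1.8]
grip_width: 0.006
```

Request:
{"api": "apply_moves", "payload": {
  "targets": [
    [0.03, 0.09, 0, 0, 0, 0],
    [0.07, 0.19, 0, 0, 0, 0],
    [0.07, 0.19, 0, 0, 0, 0]
  ]
}}

```text
time_s: 4.95
ee_pos: [0.5784, 0.0115, 0.0893]
eef_rot: [0.0, 0.986, -0.168, -0.0]
wrist_force: [-1.8, -4.5, 2.1]
grip_width: -0.003
```

Request:
{"api": "apply_moves", "payload": {
  "targets": [
    [0.03, 0.1, 0, 0, 0, 0],
    [0.03, 0.1, 0, 0, 0, 0],
    [0.03, 0.1, 0, 0, 0, 0]
  ]
}}

```text
time_s: 5.32
ee_pos: [0.5784, 0.0116, 0.0893]
eef_rot: [0.001, 0.986, -0.169, -0.0]
wrist_force: [-1.6, -6.6, 4.2]
grip_width: 0.003
```

Request:
{"api": "apply_moves", "payload": {
  "targets": [
    [0.05, 0.15, 0, 0, 0, 0],
    [0.05, 0.15, 0, 0, 0, 0]
  ]
}}

```text
time_s: 5.58
ee_pos: [0.5784, 0.0117, 0.0893]
eef_rot: [0.002, 0.986, -0.169, -0.001]
wrist_force: [-3.8, -10.7, 6.5]
grip_width: -0.001
```

Request:
{"api": "apply_moves", "payload": {
  "targets": [
    [-0.3, -0.9, 0, 0, 0, 0],
    [-0.9, -2.5, 0, 0, 0, 0],
    [-1.0, -2.8, 4, 0, 0, 0],
    [-1.0, -2.8, 9, 0, 0, 0]
  ]
}}

```text
time_s: 6.08
ee_pos: [0.5683, -0.0147, 0.1793]
eef_rot: [0.0, 0.986, -0.169, -0.001]
wrist_force: [0.8, -0.4, 0.5]
grip_width: 0.002
```

Request:
{"api": "apply_moves", "payload": {
  "targets": [
    [0.5, 1.5, 2.5, 0, 0, 0.1],
    [2, 6, 4, 0, 0, 0.28],
    [3.6, 10, 4, 0, 0, 0.45],
    [5, 14, 4, 0, 0, 0.6],
    [5.8, 16.2, 4, 0, 0, 0.74],
    [5.8, 16.2, 2, 0, 0, 0.74],
    [5.8, 16.2, 0, 0, 0, 0.74],
    [5.8, 16.2, 0, 0, 0, 0.74]
  ],
  "fingers": 100
}}

```text
time_s: 7.08
ee_pos: [0.6265, 0.1474, 0.1777]
eef_rot: [0.0, 0.98, 0.2, -0.002]
wrist_force: [0.0, -0.9, 0.5]
grip_width: 0.999
```

```bash
python3 - <<'E'
from rig import sensors,get_image
import cv2,numpy as np
o=[]
for n,(x,y,w,h) in {"top":(225,100,160,120),"side":(150,130,160,120)}.items():
    a=get_image(n)["pixels"][y:y+h,x:x+w,::-1]; a=(255*(a/255.)**.6).astype(np.uint8); o.append(cv2.resize(a,(400,300),interpolation=cv2.INTER_CUBIC))
cv2.imwrite("pics/p2.png",np.hstack(o)); s=sensors.get_state(); print(s['ee_pos'],s['wrist_force'],s['moment'],s['qpos'].round(2))
E
```

```text
[0.62752656 0.14803407 0.1797278 ] [-0.40922071  0.12736644  0.18831692] [-0.02788364 -0.04898648 -0.00909468] [-0.    0.62 -0.51  1.59  0.34  1.02 -0.21]
```

View pics/p2.png

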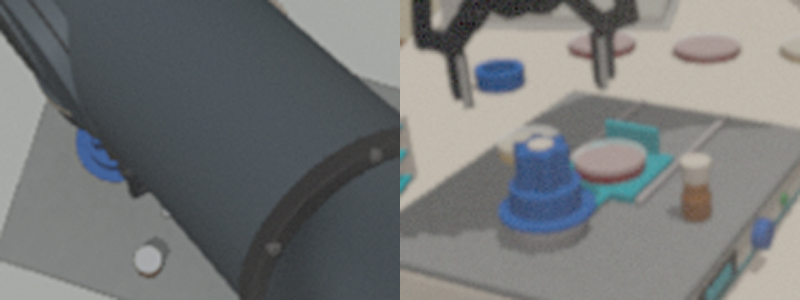

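```bash
python3 - <<'E'
from h import *
for z in (.160,.169,.18): print(z,proj('side',[.6275,.148,z],-.46),proj('side',[.6265,.1475,z],-.46))
print(proj('side',[.6266,.1476,.143],-.46), px('side',(266,110)))
E
```

```text
0.16 [205.48613232 179.14008466] [206.07819629 179.02602591]
0.169 [205.02648224 174.59679689] [205.62185599 174.48336258]
0.18 [204.47320384 168.98455464] [205.07253171 168.87192929]
[206.89004896 187.50606768] [206.5 187.5]
```

Request:
{"api": "apply_moves", "payload": {
  "targets": [
    [-0.07, 0, -2, 0, 0, 0],
    [-0.07, 0, -4, 0, 0, 0],
    [-0.07, 0, -5, 0, 0, 0],
    [-0.07, 0, -5.25, 0, 0, 0],
    [-0.07, 0, -5.25, 0, 0, 0]
  ]
}}

```text
time_s: 7.8
ee_pos: [0.6271, 0.1485, 0.1275]
eef_rot: [-0.0, 0.98, 0.2, 0.0]
wrist_force: [-0.0, 0.1, -0.3]
grip_width: 1.0
```

Request:
{"api": "apply_moves", "payload": {
  "targets": [
    [0, 0, 0, 0, 0, 0],
    [0, 0, 0, 0, 0, 0],
    [0, 0, 0, 0, 0, 0],
    [0, 0, 0, 0, 0, 0],
    [0, 0, 0, 0, 0, 0],
    [0, 0, 0, 0, 0, 0],
    [0, 0, 0, 0, 0, 0],
    [0, 0, 0, 0, 0, 0]
  ],
  "fingers": 0,
  "grip_force": 20
}}

```text
time_s: 8.8
ee_pos: [0.6268, 0.1484, 0.1269]
eef_rot: [-0.0, 0.98, 0.2, 0.0]
wrist_force: [0.6, 0.2, 2.8]
grip_width: 0.435
```

```bash
cat > st.py <<'E'
from rig import sensors
import numpy as np
s=sensors.get_state();q=s['eef_rot']
print(s['time_s'],'p',s['ee_pos'].round(4),'yaw',round(2*np.arctan2(q[2],q[1]),4),'F',s['wrist_force'].round(1),'M',s['moment'].round(3),'w',round(85*s['grip_width'],1),'q7',s['qpos'][6].round(2))
E
python3 st.py
```

```text
8.8 p [0.6268 0.1484 0.1269] yaw 0.4021 F [0.6 0.2 2.8] M [ 0.038 -0.087  0.011] w 37.0 q7 -0.24
```

Opening 37 mm means the flats are gripped. Now a light press, then anticlockwise in small steps.

Request:
{"api": "apply_moves", "payload": {
  "targets": [
    [0, 0, -0.05, 0, 0, 0],
    [0, 0, -0.05, 0, 0, 0.04],
    [0, 0, -0.05, 0, 0, 0.08],
    [0, 0, -0.05, 0, 0, 0.12],
    [0, 0, -0.05, 0, 0, 0.12]
  ]
}}

```text
time_s: 9.43
ee_pos: [0.6267, 0.1483, 0.1263]
eef_rot: [-0.0, 0.966, 0.258, 0.0]
wrist_force: [-0.3, -0.0, 3.8]
grip_width: 0.437
```

```bash
python3 st.py
```

```text
9.425 p [0.6267 0.1483 0.1263] yaw 0.5228 F [-0.3 -0.   3.8] M [-0.037 -0.015  0.017] w 37.2 q7 -0.14
```

Request:
{"api": "apply_moves", "payload": {
  "targets": [
    [0, 0, -0.03, 0, 0, 0.04],
    [0, 0, -0.03, 0, 0, 0.08],
    [0, 0, -0.03, 0, 0, 0.12],
    [0, 0, -0.03, 0, 0, 0.15],
    [0, 0, -0.03, 0, 0, 0.15]
  ]
}}

```text
time_s: 10.05
ee_pos: [0.6268, 0.1483, 0.1261]
eef_rot: [-0.0, 0.944, 0.33, 0.0]
wrist_force: [-0.6, -0.0, 5.6]
grip_width: 0.429
```

```bash
python3 st.py
```

```text
10.05 p [0.6268 0.1483 0.1261] yaw 0.6735 F [-0.6 -0.   5.6] M [-0.044  0.01  -0.067] w 36.5 q7 -0.02
```

Turned 0.27 rad with a 5 N push and no click yet. I continue.

Request:
{"api": "apply_moves", "payload": {
  "targets": [
    [0, 0, 0, 0, 0, 0.04],
    [0, 0, 0, 0, 0, 0.08],
    [0, 0, 0, 0, 0, 0.12],
    [0, 0, 0, 0, 0, 0.15],
    [0, 0, 0, 0, 0, 0.15]
  ]
}}

```text
time_s: 10.68
ee_pos: [0.6268, 0.1483, 0.1261]
eef_rot: [-0.0, 0.916, 0.4, 0.0]
wrist_force: [-0.5, 0.2, 5.6]
grip_width: 0.433
```

```bash
python3 st.py
```

```text
10.675 p [0.6268 0.1483 0.1261] yaw 0.8235 F [-0.5  0.2  5.6] M [-0.005  0.016 -0.051] w 36.8 q7 0.11
```

Request:
{"api": "apply_moves", "payload": {
  "targets": [
    [0, 0, 0, 0, 0, 0.04],
    [0, 0, 0, 0, 0, 0.08],
    [0, 0, 0, 0, 0, 0.12],
    [0, 0, 0, 0, 0, 0.15],
    [0, 0, 0, 0, 0, 0.15]
  ]
}}

```text
time_s: 11.3
ee_pos: [0.6267, 0.1483, 0.1261]
eef_rot: [-0.0, 0.884, 0.468, 0.0]
wrist_force: [-0.6, -0.4, 6.5]
grip_width: 0.439
```

```bash
python3 st.py
```

```text
11.3 p [0.6267 0.1483 0.1261] yaw 0.9735 F [-0.6 -0.4  6.5] M [-0.055  0.084 -0.02 ] w 37.3 q7 0.23
```

Request:
{"api": "apply_moves", "payload": {
  "targets": [
    [0, 0, 0, 0, 0, 0.04],
    [0, 0, 0, 0, 0, 0.08],
    [0, 0, 0, 0, 0, 0.12],
    [0, 0, 0, 0, 0, 0.15],
    [0, 0, 0, 0, 0, 0.15]
  ]
}}

```text
time_s: 11.92
ee_pos: [0.6264, 0.1484, 0.1257]
eef_rot: [-0.0, 0.847, 0.532, -0.0]
wrist_force: [-0.1, 0.0, 0.4]
grip_width: 0.434
```

```bash
python3 st.py
```

```text
11.925 p [0.6264 0.1484 0.1257] yaw 1.1227 F [-0.1  0.   0.4] M [-0.037  0.045 -0.017] w 36.9 q7 0.35
```

The force fell from 6.5 to 0.4 N, so the lugs found the gap. I press down gently.

Request:
{"api": "apply_moves", "payload": {
  "targets": [
    [0, 0, -0.1, 0, 0, 0],
    [0, 0, -0.2, 0, 0, 0],
    [0, 0, -0.2, 0, 0, 0]
  ]
}}

```text
time_s: 12.3
ee_pos: [0.6267, 0.148, 0.1237]
eef_rot: [0.0, 0.847, 0.532, -0.0]
wrist_force: [1.7, -0.0, -0.5]
grip_width: 0.433
```

```bash
python3 st.py
```

```text
12.3 p [0.6267 0.148  0.1237] yaw 1.1217 F [ 1.7 -0.  -0.5] M [-0.114 -0.239  0.033] w 36.8 q7 0.35
```

Request:
{"api": "apply_moves", "payload": {
  "targets": [
    [0, 0, -0.1, 0, 0, 0],
    [0, 0, -0.2, 0, 0, 0],
    [0, 0, -0.3, 0, 0, 0],
    [0, 0, -0.4, 0, 0, 0],
    [0, 0, -0.4, 0, 0, 0]
  ]
}}

```text
time_s: 12.92
ee_pos: [0.6263, 0.1484, 0.1197]
eef_rot: [-0.0, 0.847, 0.532, -0.0]
wrist_force: [0.1, 0.7, -1.1]
grip_width: 0.436
```

```bash
python3 st.py
```

```text
12.925 p [0.6263 0.1484 0.1197] yaw 1.1222 F [ 0.1  0.7 -1.1] M [-0.018 -0.006  0.029] w 37.1 q7 0.35
```

Request:
{"api": "apply_moves", "payload": {
  "targets": [
    [0, 0, -0.05, 0, 0, 0],
    [0, 0, -0.1, 0, 0, 0],
    [0, 0, -0.15, 0, 0, 0],
    [0, 0, -0.15, 0, 0, 0]
  ]
}}

```text
time_s: 13.42
ee_pos: [0.6267, 0.1483, 0.1185]
eef_rot: [-0.0, 0.847, 0.532, 0.0]
wrist_force: [0.0, -0.2, -0.4]
grip_width: 0.437
```

```bash
python3 st.py
```

```text
13.425 p [0.6267 0.1483 0.1185] yaw 1.122 F [ 0.  -0.2 -0.4] M [-0.007  0.056  0.037] w 37.2 q7 0.35
```

Request:
{"api": "apply_moves", "payload": {
  "targets": [
    [0, 0, -0.04, 0, 0, 0],
    [0, 0, -0.08, 0, 0, 0],
    [0, 0, -0.08, 0, 0, 0]
  ]
}}

```text
time_s: 13.8
ee_pos: [0.6267, 0.1484, 0.1185]
eef_rot: [0.0, 0.847, 0.532, 0.0]
wrist_force: [-2.6, -0.1, 7.3]
grip_width: 0.43
```

```bash
python3 st.py
```

```text
13.8 p [0.6267 0.1484 0.1185] yaw 1.122 F [-2.6 -0.1  7.3] M [-0.333  0.595 -0.005] w 36.5 q7 0.35
```

Bottomed with 7 N. That is an 8.5 mm drop, so the knob has clicked and seated. I ease the push and turn clockwise.

Request:
{"api": "apply_moves", "payload": {
  "targets": [
    [0, 0, 0.05, 0, 0, 0],
    [0, 0, 0.05, 0, 0, -0.06],
    [0, 0, 0.05, 0, 0, -0.12],
    [0, 0, 0.05, 0, 0, -0.18],
    [0, 0, 0.05, 0, 0, -0.24],
    [0, 0, 0.05, 0, 0, -0.3],
    [0, 0, 0.05, 0, 0, -0.3]
  ]
}}

```text
time_s: 14.68
ee_pos: [0.6271, 0.1483, 0.1185]
eef_rot: [0.0, 0.917, 0.4, 0.0]
wrist_force: [-0.2, -0.1, 4.3]
grip_width: 0.437
```

```bash
python3 st.py
```

```text
14.675 p [0.6271 0.1483 0.1185] yaw 0.8222 F [-0.2 -0.1  4.3] M [-0.206 -0.015 -0.009] w 37.2 q7 0.1
```

Request:
{"api": "apply_moves", "payload": {
  "targets": [
    [0, 0, 0, 0, 0, -0.06],
    [0, 0, 0, 0, 0, -0.12],
    [0, 0, 0, 0, 0, -0.18],
    [0, 0, 0, 0, 0, -0.24],
    [0, 0, 0, 0, 0, -0.3],
    [0, 0, 0, 0, 0, -0.3]
  ]
}}

```text
time_s: 15.42
ee_pos: [0.6271, 0.1484, 0.1185]
eef_rot: [0.0, 0.966, 0.259, 0.001]
wrist_force: [1.1, -1.0, 4.7]
grip_width: 0.432
```

```bash
python3 st.py
```

```text
15.425 p [0.6271 0.1484 0.1185] yaw 0.5235 F [ 1.1 -1.   4.7] M [-0.131 -0.094 -0.08 ] w 36.8 q7 -0.15
```

Request:
{"api": "apply_moves", "payload": {
  "targets": [
    [0, 0, 0, 0, 0, -0.05],
    [0, 0, 0, 0, 0, -0.1],
    [0, 0, 0, 0, 0, -0.15],
    [0, 0, 0, 0, 0, -0.2],
    [0, 0, 0, 0, 0, -0.2]
  ]
}}

```text
time_s: 16.05
ee_pos: [0.6272, 0.1485, 0.1185]
eef_rot: [-0.0, 0.987, 0.161, 0.001]
wrist_force: [2.1, 0.4, 4.4]
grip_width: 0.433
```

```bash
python3 st.py
```

```text
16.05 p [0.6272 0.1485 0.1185] yaw 0.3241 F [2.1 0.4 4.4] M [ 0.042 -0.294 -0.099] w 36.8 q7 -0.31
```

Request:
{"api": "apply_moves", "payload": {
  "targets": [
    [0, 0, 0, 0, 0, -0.05],
    [0, 0, 0, 0, 0, -0.1],
    [0, 0, 0, 0, 0, -0.15],
    [0, 0, 0, 0, 0, -0.2],
    [0, 0, 0, 0, 0, -0.2]
  ]
}}

```text
time_s: 16.68
ee_pos: [0.6272, 0.1487, 0.1185]
eef_rot: [-0.0, 0.998, 0.062, 0.001]
wrist_force: [3.8, 0.5, 5.1]
grip_width: 0.437
```

```bash
python3 st.py
```

```text
16.675 p [0.6272 0.1487 0.1185] yaw 0.1243 F [3.8 0.5 5.1] M [ 0.139 -0.546 -0.09 ] w 37.1 q7 -0.47
```

Request:
{"api": "apply_moves", "payload": {
  "targets": [
    [0.08, 0, 0, 0, 0, 0],
    [0.08, 0, 0, 0, 0, -0.05],
    [0.08, 0, 0, 0, 0, -0.1],
    [0.08, 0, 0, 0, 0, -0.1],
    [0.08, 0, 0, 0, 0, -0.1]
  ]
}}

```text
time_s: 17.3
ee_pos: [0.6276, 0.1487, 0.1185]
eef_rot: [-0.0, 1.0, 0.012, 0.0]
wrist_force: [1.1, 0.7, 5.7]
grip_width: 0.436
```

```bash
python3 st.py; python3 - <<'E'
from rig import sensors,get_image
import cv2,numpy as np
o=[]
for n,(x,y,w,h) in {"side":(170,160,80,60)}.items():
    a=get_image(n)["pixels"][y:y+h,x:x+w,::-1]; a=(255*(a/255.)**.5).astype(np.uint8); o.append(cv2.resize(a,(640,480),interpolation=cv2.INTER_CUBIC))
cv2.imwrite("pics/p3.png",np.hstack(o))
E
python3 st.py
```

```text
17.3 p [0.6276 0.1487 0.1185] yaw 0.0244 F [1.1 0.7 5.7] M [ 0.217 -0.239 -0.136] w 37.0 q7 -0.55
17.35 p [0.6276 0.1487 0.1185] yaw 0.0243 F [0.9 1.  6.1] M [ 0.226 -0.183 -0.081] w 37.1 q7 -0.55
```

View pics/p3.png

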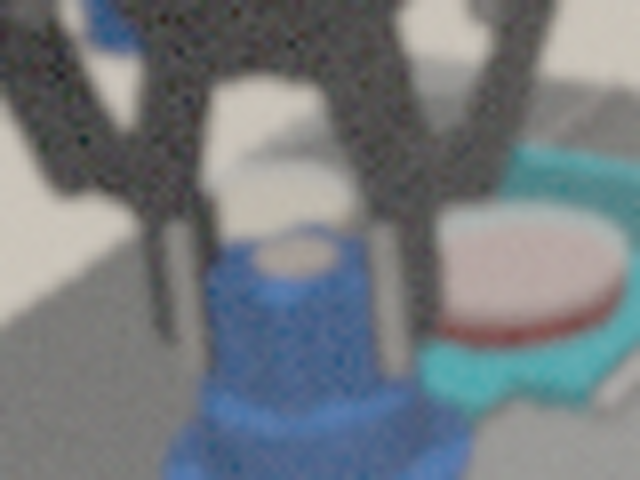

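Crop p3: the knob is seated low. The pads sit at (190,290) and (390,290) across the flats, with a lobe facing the camera at (285,290), so the grip has not slipped. The tongue is under the flange. I continue clockwise.

Request:
{"api": "apply_moves", "payload": {
  "targets": [
    [0.02, 0.03, 0.02, 0, 0, -0.05],
    [0.02, 0.03, 0.02, 0, 0, -0.1],
    [0.02, 0.03, 0.02, 0, 0, -0.15],
    [0.02, 0.03, 0.02, 0, 0, -0.15],
    [0.02, 0.03, 0.02, 0, 0, -0.15]
  ]
}}

```text
time_s: 17.98
ee_pos: [0.6278, 0.1488, 0.1185]
eef_rot: [-0.0, 0.998, -0.063, 0.0]
wrist_force: [2.5, 1.3, 4.8]
grip_width: 0.435
```

```bash
python3 st.py
```

```text
17.975 p [0.6278 0.1488 0.1185] yaw -0.1262 F [2.5 1.3 4.8] M [ 0.229 -0.396  0.035] w 37.0 q7 -0.67
```

Request:
{"api": "apply_moves", "payload": {
  "targets": [
    [0.05, 0.03, 0.02, 0, 0, -0.05],
    [0.05, 0.03, 0.02, 0, 0, -0.1],
    [0.05, 0.03, 0.02, 0, 0, -0.15],
    [0.05, 0.03, 0.02, 0, 0, -0.15],
    [0.05, 0.03, 0.02, 0, 0, -0.15]
  ]
}}

```text
time_s: 18.6
ee_pos: [0.6283, 0.1489, 0.1185]
eef_rot: [-0.0, 0.99, -0.138, 0.0]
wrist_force: [2.9, 0.3, 1.8]
grip_width: 0.433
```

```bash
python3 st.py
```

```text
18.6 p [0.6283 0.1489 0.1185] yaw -0.2765 F [2.9 0.3 1.8] M [ 0.163 -0.607  0.208] w 36.8 q7 -0.79
```

Request:
{"api": "apply_moves", "payload": {
  "targets": [
    [0.08, 0, 0, 0, 0, -0.025],
    [0.08, 0, 0, 0, 0, -0.05],
    [0.08, 0, 0, 0, 0, -0.05],
    [0.08, 0, 0, 0, 0, -0.05]
  ]
}}

```text
time_s: 19.1
ee_pos: [0.6285, 0.1488, 0.1185]
eef_rot: [0.0, 0.987, -0.163, -0.0]
wrist_force: [-0.3, -0.5, 4.4]
grip_width: 0.434
```

```bash
python3 st.py; python3 -c "
from rig import get_image
get_image('top')"; python3 st.py
```

```text
19.1 p [0.6285 0.1488 0.1185] yaw -0.3278 F [-0.3 -0.5  4.4] M [-0.016  0.259  0.524] w 36.9 q7 -0.84
19.15 p [0.6285 0.1488 0.1185] yaw -0.3278 F [-1.2 -0.3  4.6] M [-0.039  0.309  0.55 ] w 37.2 q7 -0.84
```

The moment rose steeply to 0.53 N m, which is the hard stop at the end of the draw (1.45 rad forward in all, within the expected 1.3 to 1.8). I ease the twist off and let go.

Request:
{"api": "apply_moves", "payload": {
  "targets": [
    [0, 0, 0.03, 0, 0, 0.015],
    [0, 0, 0.05, 0, 0, 0.035],
    [0, 0, 0.05, 0, 0, 0.035],
    [0, 0, 0.05, 0, 0, 0.035]
  ]
}}

```text
time_s: 19.65
ee_pos: [0.6285, 0.1488, 0.1185]
eef_rot: [0.0, 0.989, -0.146, -0.001]
wrist_force: [-0.3, 0.7, -5.0]
grip_width: 0.436
```

```bash
python3 st.py
```

```text
19.65 p [0.6285 0.1488 0.1185] yaw -0.2929 F [-0.3  0.7 -5. ] M [0.206 0.269 0.41 ] w 37.0 q7 -0.81
```

Pulling up with 5 N does not lift the knob, so it is clamped. I null the force and open.

Request:
{"api": "apply_moves", "payload": {
  "targets": [
    [0, 0, -0.03, 0, 0, 0.01],
    [0, 0, -0.03, 0, 0, 0.01]
  ]
}}

```text
time_s: 19.9
ee_pos: [0.6285, 0.1488, 0.1185]
eef_rot: [0.0, 0.99, -0.141, -0.0]
wrist_force: [-3.1, 0.9, -3.4]
grip_width: 0.433
```

```bash
python3 st.py
```

```text
19.9 p [0.6285 0.1488 0.1185] yaw -0.2828 F [-3.1  0.9 -3.4] M [0.167 0.531 0.242] w 36.8 q7 -0.8
```

Request:
{"api": "apply_moves", "payload": {
  "targets": [
    [0, 0, -0.03, 0, 0, 0.01],
    [0, 0, -0.03, 0, 0, 0.01],
    [0, 0, -0.03, 0, 0, 0.01],
    [0, 0, -0.03, 0, 0, 0.01],
    [0, 0, -0.03, 0, 0, 0.01],
    [0, 0, 3, 0, 0, 0.01],
    [0, 0, 8, 0, 0, 0.01],
    [0, 0, 10, 0, 0, 0.01],
    [0, 0, 10, 0, 0, 0.01]
  ],
  "fingers": 100
}}

```text
time_s: 21.02
ee_pos: [0.6298, 0.1492, 0.2206]
eef_rot: [-0.001, 0.991, -0.136, 0.002]
wrist_force: [0.6, -0.1, 0.2]
grip_width: 1.004
```

```bash
python3 st.py; python3 - <<'E'
from rig import sensors,get_image
import cv2,numpy as np
o=[]
for n,(x,y,w,h) in {"top":(225,100,160,120),"side":(160,150,140,105)}.items():
    a=get_image(n)["pixels"][y:y+h,x:x+w,::-1]; a=(255*(a/255.)**.5).astype(np.uint8); o.append(cv2.resize(a,(400,300),interpolation=cv2.INTER_CUBIC))
cv2.imwrite("pics/p4.png",np.hstack(o))
E
```

```text
21.025 p [0.6298 0.1492 0.2206] yaw -0.2731 F [ 0.6 -0.1  0.2] M [-0.047 -0.012 -0.001] w 85.4 q7 -0.75
```

View pics/p4.png

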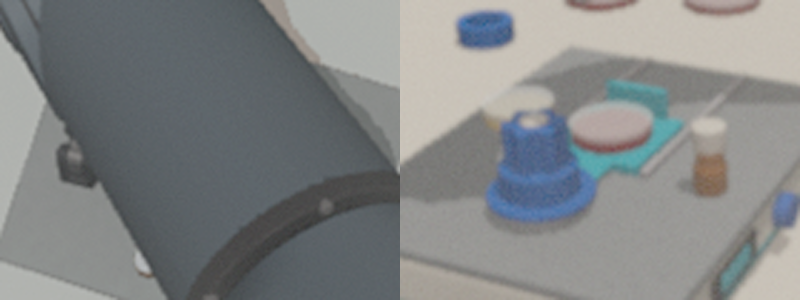

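The knob is seated, gripper clear. I move the arm aside for a last top check.

Request:
{"api": "apply_moves", "payload": {
  "targets": [
    [-1, -4, 2, 0, 0, 0],
    [-2, -10, 2, 0, 0, 0],
    [-4, -15, 2, 0, 0, 0],
    [-6, -20, 2, 0, 0, 0],
    [-8, -25, 2, 0, 0, 0],
    [-9, -30, 2, 0, 0, 0],
    [-10, -35, 2, 0, 0, 0],
    [-10, -38, 2, 0, 0, 0],
    [-10, -38, 2, 0, 0, 0]
  ]
}}

```text
time_s: 22.25
ee_pos: [0.5276, -0.2341, 0.2371]
eef_rot: [0.0, 0.99, -0.138, -0.001]
wrist_force: [-0.2, 0.3, 0.5]
grip_width: 0.997
```

```bash
python3 - <<'E'
from rig import get_image
import cv2,numpy as np
a=get_image("top")["pixels"][90:240,215:400,::-1]; a=(255*(a/255.)**.5).astype(np.uint8)
cv2.imwrite("pics/p5.png",cv2.resize(a,None,fx=4,fy=4,interpolation=cv2.INTER_CUBIC))
E
```

```text
(no output)
```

View pics/p5.png

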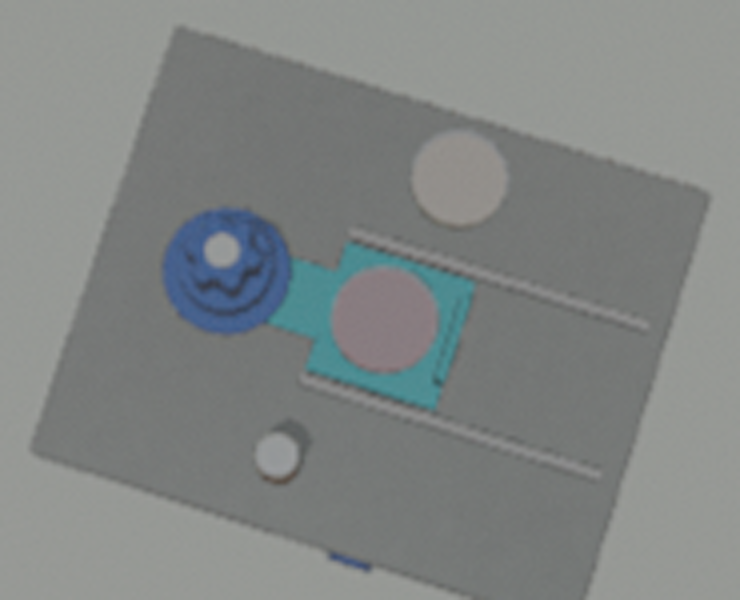

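The carrier is home with its tongue under the flange (dish now at (384,320), about 29 mm on). The spare dish (459,178) and vial (277,455) have not moved, and the arm is clear.

```bash
python3 -c "
from rig import env
print(env.hand_in())"
```

```text
the job is handed in; nothing more can be done
None
```

The job is done and handed in at about 22 s: the carrier is home, and the blue knob has clicked down and been tightened, though its last step went past the snug torque.

- **Carrier:** I pushed it about 29 mm until it stopped against the pedestal, with up to 11 N at the end. The last top view shows the tongue under the flange.
- **Click:** I held the knob down with about 4–6 N and turned it about 0.72 rad anticlockwise. The force fell away, and the knob followed the gripper down about 8.5 mm on to its seat.
- **Tightening:** I turned it about 1.45 rad clockwise to a stop, eased the twist off to about 0.24 N m, and let go. Pulling up with 5 N did not lift it.
- **Bystanders:** the spare dish and vial are at the same pixels as at the start, and the arm is clear of everything.

**Checks that disagreed:**
- The last 0.05 rad clockwise reached the hard stop, so the torque peaked at about 0.55 N m. That is above the 0.15–0.3 N m snug range but below the 1 N m damage limit.
- Earlier in the clockwise turn the torque read about -0.1 N m where I expected zero or slightly positive; I did not explain this.
- I could not measure how far the stud was drawn up. I infer at least 1.5 mm from the turn angle and the stop.

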